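Thread the end plate onto the two fixture pins and lock it with the keeper

ROBOT

A 6-joint arm with a two-finger parallel gripper is mounted at the origin on a cart in front of the work surface, level with it; the furniture and walls round the work are solid. World frame = base frame: x ahead of the robot, y to its left, z up, the work surface at z = 0. Lengths are in m, angles in rad, forces in N, time in s.
With the tool pointing down it reaches from about 0.35 to 1 m from the base axis. Payload 7.1 kg.
Tool frame: the origin (TCP) lies between the finger pads; the fingertips stand 22 mm ahead of it and the grasp point (between the pads) lies 3 mm ahead of it; x points along the fingers, y is the direction in which the jaws open and shut, and the axes are right-handed (so a half turn about x gives the same grasp; the last joint's range is limited). The gripper opens to 85 mm and grips with 20 to 120 N. Pads are 22 mm wide; open, the fingers measure 114 mm over their backs; the gripper's body (76 mm by 85 mm) begins 54 mm behind the grasp point. The pads swing forward as they close: fully open they stand 13 mm farther back than shut.
Start: joints at [1.322, 0.423, 1.63, -0, 1.089, -0.019], TCP at [0.142, 0.609, 0.253] pointing down, gripper open.
Joint ranges: [-3, 3], [-0.9, 2.11], [0.09, 2.58], [-1.31, 4.45], [0.11, 2.69], [-2.54, 2.54]. Speed limits (rad/s): [2.39, 2.39, 3.01, 3.14, 3.14, 3.14].

INTERFACE

Orientations are given as a rotation vector (axis times angle).
In Python, from rig import manip gives the robot as it stands. The module is installed in compiled form; this text tells all that it offers. Calls block until the motion is done:
- manip.move_to(position, orientation): joint-space move of the TCP to a pose.
- manip.servo_line(position, orientation=None, rate=0.15): straight line of the TCP; orientation=None keeps the orientation; rate is the mean speed in m/s.
- manip.set_joints(angles): joint-space move.
- manip.command_gripper(opening, f_grip=None): finger opening in m; f_grip is the grip in N (None keeps the last); returns when the fingers have stopped.
- manip.hold(seconds).
- manip.solve_ik(position, orientation): joint angles nearest the present ones, or None.
- manip.camera(name): name is "scene" or "top"; returns a dict with "image" (400x640x3 uint8, red, green, blue), "fx", "fy", "cx", "cy" (pixels), "cam_to_world" (4x4, takes a point from camera to world coordinates). Camera axes: x right, y down, z forward; pixel columns grow to the right and rows downward; lengths in m; the calibration is good to about 2 mm. A picture is of the moment at which its call begins. There is no depth.
A pose or a line that the arm cannot do raises manip.IKError and nothing moves.
- manip.sign_off(): hands the job in, once; it reports no verdict.
Readings, each from a call of its own:
- manip.get_time(): time.
- manip.get_joint_positions(): joint angles.
- manip.get_joint_vel(): joint speeds.
- manip.get_tau(): joint torques, N m.
- manip.get_position(): TCP position.
- manip.get_ee_rot(): TCP orientation.
- manip.get_contact_force(): force on the tool from outside, world axes, zero at the start.
- manip.get_torque(): the same for the moment, N m.
- manip.get_width(): finger opening in m.
Only numpy, scipy, OpenCV 4.12 (cv2) and the standard library are available. Lean on these libraries where they do the work, as an engineer would, in place of code of your own. Each camera call takes 0.05 s, during which the arm holds its last target.

TASK

Swing the yellow keeper arm of the blue pin fixture up and over past its dead centre so that it stays open by itself, then push the standing aluminium end plate along the bench, without lifting or toppling it, so that its two holes go over the two pins and it sits fully home, flush against the blue face. Then swing the keeper back down so that it rests fully closed in front of the plate, and do not disturb the spray can or the tape roll.

Things in the scene. Friction and masses are not known exactly. Their poses are not given: they have to be found in the camera images.
- pin_fixture: Blue block fixed to the bench. Origin on the bench below the middle of its seat face; z up, +x from the face into the block, y along the face. Seat face: plane x = 0, y +-75 mm, z 25 to 125 mm, open below to x = +20 mm. Steel base behind it: x 22 to 60 mm, y +-88 mm, 10 mm high. The plate is home when its frame coincides with this one.
- pin_a (a point): Tip of one steel pin, fixture x = -52, y = +35, z = 50 mm. Each pin is 12 mm in diameter, parallel to fixture -x, sticks out 52 mm from the seat face: straight for 26 mm, then tapering to a 3 mm tip.
- pin_b (a point): Tip of the other, equal pin, fixture x = -52, y = -35, z = 50 mm.
- keeper (a joint): Hinge of the keeper arm, rad. 0 = closed: arm level toward fixture -y, blocking the plate's way. Grows as the free end swings up and over; 1.57 upright; 2.0 = open stop, leaning out to +y. Only gravity (0.12 kg) and light damping act: short of upright it falls shut, past upright it falls open and stays.
- keeper_hinge (a point): On the keeper's hinge axis, which is parallel to the pins: fixture x = -22, y = +82, z = 95 mm. Yellow arm: 105 mm long from here, 16 mm high, 8 mm thick (fixture x -26 to -18 mm). Its dark bracket on the block: y 75 to 89 mm, z 78 to 112 mm, out to x = -18 mm.
- keeper_knob (a point): Centre of the round black grip on the keeper's free end: a cylinder 16 mm in diameter, 46 mm long, parallel to the pins, pointing to fixture -x, 100 mm from the hinge axis. Closed, this point is at fixture x = -49, y = -18, z = 95 mm; it moves with the arm.
- end_plate: Loose aluminium plate, 0.35 to 0.65 kg, standing on the bench. Origin on the bench below the middle of its seat face (the face that goes against the block); +x is the way it looks and must be pushed. Upright: x -10 to 0, y +-60, z 0 to 110 mm; two through holes 18 mm in diameter at y = +-35, z = 50 mm. Two toes 10 mm high reach x = +15 mm at y = +-48 mm and go under the block.
- plate_rail (a point): Middle of the rear face of the plate's foot, plate x = -65, y = 0, z = 13 mm. Behind the upright the foot is 12 mm high and 120 mm wide, and ends here in a red push rail 26 mm high, 8 mm thick. Each end of the foot has a flat side cheek, outer face at y = +-60 mm, x -57 to -10, 40 mm high. Centre of mass about x = -23, z = 32 mm. Pushed low, on rail or cheeks, it slides without tipping.
- lube_can: Bystander: green spray can with red cap, 52 mm in diameter, 173 mm tall, standing behind the fixture. Origin: centre of its underside. Leave alone.
- tape_roll: Bystander: roll of black tape lying flat, 62 mm in diameter, 19 mm high, right of the fixture. Origin: centre of its underside. Leave alone. Beyond it, on the fixture's -y side, an open brown shipping carton, fixed, 120 to 240 mm high, comes within about 60 mm of the plate's way: keep the hand clear of it.

How it is judged:
On the way, in this order (a step that is already met when the one before it is completed fails the run):
1. the keeper has been swung past upright and stays open by itself, untouched (value of joint keeper above 1.75 rad and contact force between the fingers and keeper below 0.1 N), for 0.2 s.
2. with the keeper still open, the plate is on both pins and flush against the fixture face (value of joint keeper above 1.6 rad and x of end_plate in the frame of pin_fixture above -0.004 m and y of end_plate in the frame of pin_fixture between -0.006 and 0.006 m and angle between the x axis of end_plate and the x axis of pin_fixture, either way round below 0.08 rad and height (world z) of end_plate below 0.006 m), for 0.2 s.
At the end, for the whole second after the job is handed in: The plate is threaded on both pins, standing on the bench, its seat face within 4 mm of the fixture face, within 6 mm sideways and 0.08 rad of square, at rest; the keeper is down within 0.08 rad of closed (value of joint keeper below 0.08 rad and x of end_plate in the frame of pin_fixture above -0.004 m and y of end_plate in the frame of pin_fixture between -0.006 and 0.006 m and angle between the x axis of end_plate and the x axis of pin_fixture, either way round below 0.08 rad and height (world z) of end_plate below 0.006 m and linear speed of end_plate below 0.02 m/s); the robot touches nothing.
It fails at once if the plate is lifted off the bench (more than 25 mm) (height (world z) of end_plate above 0.025 m).
It fails at once if the plate is tipped over (more than 0.4 rad) (angle between end_plate's own z axis and vertical above 0.4 rad).
It fails at once if the spray can or the tape roll is shifted more than 30 mm (distance of any of lube_can, tape_roll from where it was at the start of the episode above 0.03 m).
It also fails if it takes over 72 s, if anything falls off the work surface, if the arm or the gripper's body presses on something with over 40 N, if the wrist force passes 120 N, or if a joint passes its speed limit or range.

## Working session

There is one attempt and no reset: what is moved stays moved. The work goes in short steps, each a Python script; the robot and the scene stay as the last script left them, time stands still between calls to the robot, and variables do not carry over. Pictures are saved under pics/ and viewed, and the job is handed in when it is done.

```bash
mkdir -p pics
python3 - <<'E'
from rig import manip
import cv2,numpy as np
np.set_printoptions(precision=4,suppress=True)
for n in ["scene","top"]:
    c=manip.camera(n); cv2.imwrite(f"pics/{n}0.png",c["image"][:,:,::-1])
    print(n,c["fx"],c["fy"],c["cx"],c["cy"]);print(c["cam_to_world"])
print(manip.get_time(),manip.get_position(),manip.get_ee_rot(),manip.get_width())
E
```

```text
scene 371.4757119581625 371.4757119581625 318.00991314375625 197.87628613854076
[[ 0.6284 -0.4675  0.6217  0.1251]
 [-0.7779 -0.3742  0.5049 -0.42  ]
 [-0.0034 -0.8009 -0.5988  0.603 ]
 [ 0.      0.      0.      1.    ]]
top 490.1463056836139 490.1463056836139 319.2172320539004 204.8633107668314
[[-0.0086 -0.9916  0.1294  0.5729]
 [-1.      0.008  -0.0047  0.0135]
 [ 0.0036 -0.1294 -0.9916  0.9287]
 [ 0.      0.      0.      1.    ]]
0.1 [0.1422 0.6081 0.2526] [ 0.1793  1.5634 -0.1815] 0.08554951465507532
```

View pics/scene0.png

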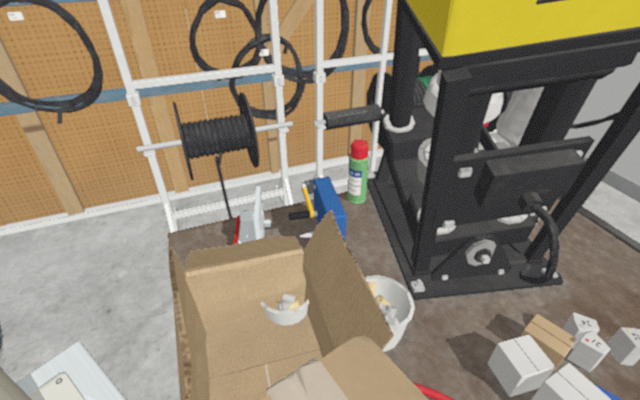

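View pics/top0.png

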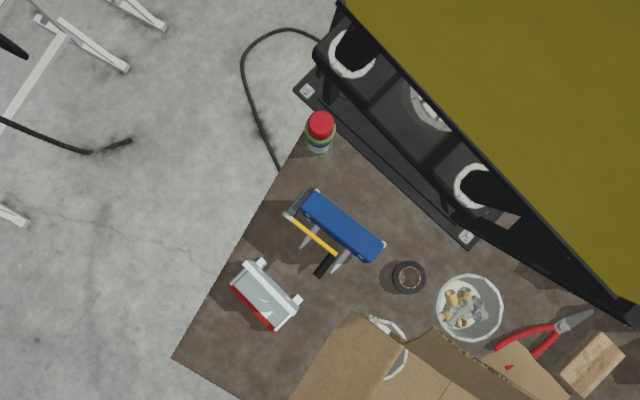

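The top view shows the fixture near (342,225) with the yellow keeper closed, its knob at about (325,265), and the plate near (265,295) with its red rail. The can cap is at (320,120) and the tape at (409,277). Next I'll enlarge this area.

Run:
```python
import cv2
a=cv2.imread("pics/top0.png")[165:345,215:435]; cv2.imwrite("pics/topz.png",cv2.resize(a,None,fx=3.6,fy=3.3,interpolation=cv2.INTER_CUBIC))
a=cv2.imread("pics/scene0.png")[130:255,220:390]; cv2.imwrite("pics/scz.png",cv2.resize(a,None,fx=4.7,fy=4.7,interpolation=cv2.INTER_CUBIC))
```

```text
(no output)
```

View pics/topz.png

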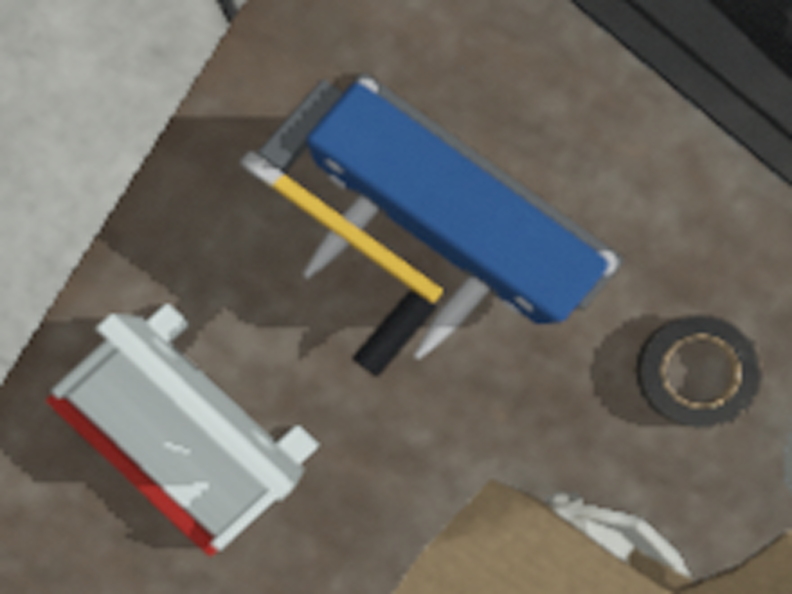

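View pics/scz.png

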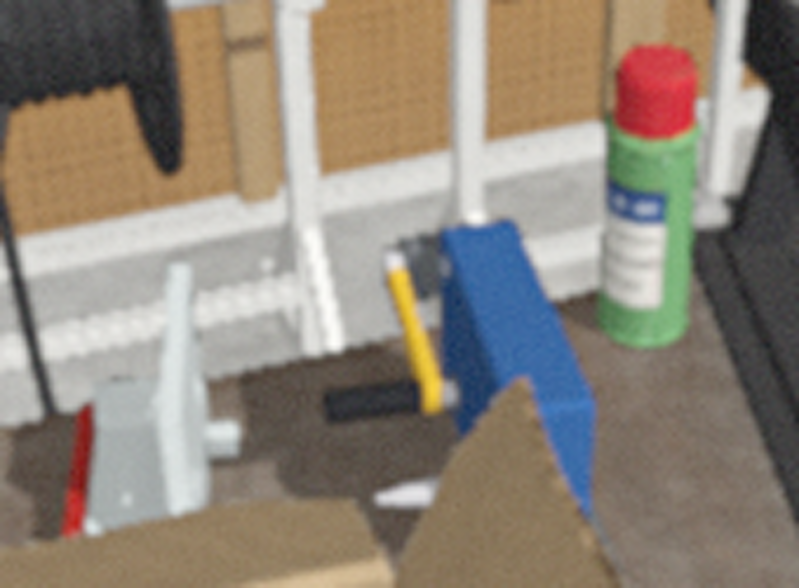

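```bash
cat > h.py <<'E'
import numpy as np,cv2
from scipy.optimize import least_squares
def proj(c,P):
    T=np.linalg.inv(c["cam_to_world"]);q=np.c_[P,np.ones(len(P))]@T.T
    return np.c_[c["fx"]*q[:,0]/q[:,2]+c["cx"],c["fy"]*q[:,1]/q[:,2]+c["cy"]]
def tw(p,P):
    P=np.atleast_2d(np.array(P,float));x,y,t=p;c,s=np.cos(t),np.sin(t)
    return np.c_[x+c*P[:,0]-s*P[:,1],y+s*P[:,0]+c*P[:,1],P[:,2]]
def fit(c,P,uv,p0):
    f=lambda p:(proj(c,tw(p,P))-uv).ravel()
    r=least_squares(f,p0,loss='soft_l1',x_scale=[.01,.01,.1]);return r.x,f(r.x).reshape(-1,2)
E
cat > f1.py <<'E'
from rig import manip
from h import *
np.set_printoptions(precision=4,suppress=True)
c=manip.camera("top")
S=lambda L:np.array([[215+(u+.5)/3.6-.5,165+(v+.5)/3.3-.5] for u,v in L])
FP=np.array([[-52,35,50],[-52,-35,50],[0,-75,125],[-72,-18,103],[-22,-23,103]])/1e3
fuv=S([(306,275),(417,356),(538,322),(367,367),(441,290)])
f,e=fit(c,FP,fuv,[.52,.0,-.6]);print("fix",f);print(e)
PP=np.array([[-10,60,110],[0,60,110],[-10,-60,110],[0,-60,110],[15,48,10],[15,-48,10],[-65,60,26],[-65,-60,26]])/1e3
puv=S([(98,328),(117,313),(288,496),(303,467),(180,312),(312,434),(50,400),(212,555)])
p,e=fit(c,PP,puv,[.42,.1,-.6]);print("plate",p);print(e)
np.savez("poses.npz",f=f,p=p)
# overlay
out=c["image"][:,:,::-1].copy()
box=lambda a,b,cc,d,e,g:[[x,y,z] for x in(a,b) for y in(cc,d) for z in (e,g)]
def draw(out,pose,B,col,K=4):
    q=proj(c_,tw(pose,np.array(B)/1e3))
    for i in range(8):
        for j in (1,2,4):
            if not i&j: cv2.line(out,tuple(int(v) for v in ((q[i]+.5-o)*K)),tuple(int(v) for v in ((q[i|j]+.5-o)*K)),col,1)
for n,o,sz in (("top",np.array([215,165]),(180,150)),("scene",np.array([220,130]),(170,125))):
    c_=manip.camera(n);im=c_["image"][o[1]:o[1]+sz[1],o[0]:o[0]+sz[0],::-1]
    im=cv2.resize(im,None,fx=4,fy=4,interpolation=cv2.INTER_CUBIC)
    draw(im,f,box(0,40,-75,75,25,125),(0,255,0));draw(im,f,box(-26,-18,-23,82,87,103),(0,0,255));draw(im,f,box(-72,-26,-26,-10,87,103),(255,0,255))
    for y in(-35,35): draw(im,f,box(-52,0,y-1,y+1,49,51),(255,255,0))
    draw(im,p,box(-10,0,-60,60,0,110),(0,255,0));draw(im,p,box(-65,-57,-60,60,0,26),(255,0,0))
    for y in(-48,48): draw(im,p,box(0,15,y-6,y+6,0,10),(255,255,0))
    cv2.imwrite(f"pics/ov_{n}.png",im)
print("plate in fix",tw((0,0,-f[2]),[[p[0]-f[0],p[1]-f[1],0]]),p[2]-f[2])
# can, tape
def ray(c,u,v,z):
    M=c["cam_to_world"];d=M[:3,:3]@[(u-c["cx"])/c["fx"],(v-c["cy"])/c["fy"],1];k=(z-M[2,3])/d[2];return M[:3,3]+k*d
print("can",ray(c,320,121,.173),"tape",ray(c,409,277,.019))
E
python3 f1.py
```

```text
fix [ 0.6294 -0.0143 -0.6653]
[[-0.1594  0.0037]
 [ 0.0963 -0.4054]
 [ 6.5985 -0.1788]
 [-0.557  -0.2209]
 [-0.5336  1.0994]]
plate [ 0.5476  0.0879 -0.7765]
[[ 0.593  -0.4124]
 [-0.4089 -0.2319]
 [-0.434  -0.0117]
 [-0.3305  4.2931]
 [ 0.0299 -0.2154]
 [ 0.2743 -0.8359]
 [-0.5418  0.1847]
 [ 1.4477  0.2418]]
plate in fix [[-0.1275  0.0299  0.    ]] -0.11121557125459947
can [0.806  0.0075 0.173 ] tape [ 0.5566 -0.1546  0.019 ]
```

View pics/ov_top.png

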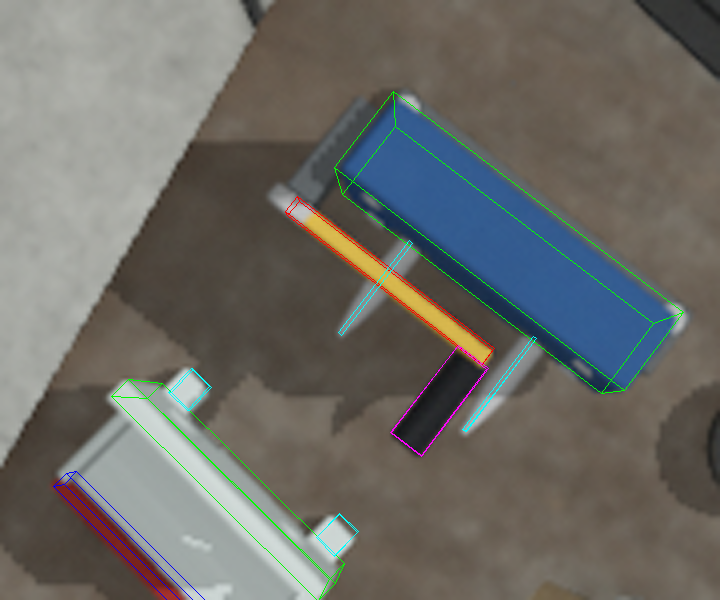

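View pics/ov_scene.png

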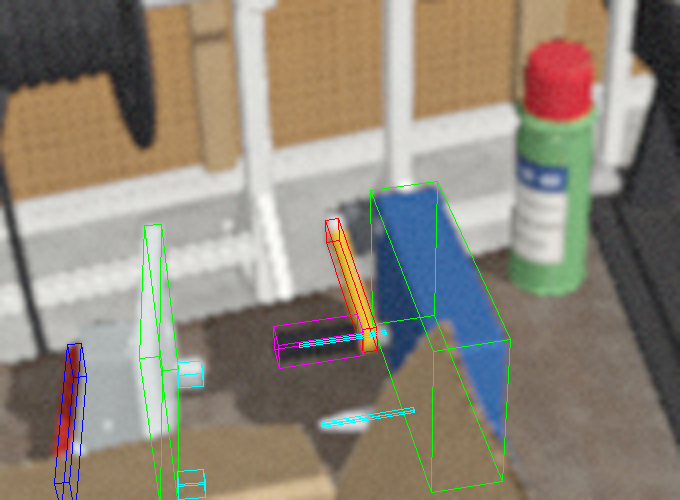

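The overlays match both views to within about 1 px: the fixture is at (0.629, -0.014), yaw -0.665, and the plate is about 127 mm out, 30 mm off to the side and -0.11 rad in yaw. Next come reach and the carton clearance.

```bash
cat >> h.py <<'E'
from scipy.spatial.transform import Rotation as Rn
def down(yaw,s=1):
    """tool down, jaw axis along horizontal dir at angle yaw"""
    x=np.array([0,0,-1.]);y=s*np.array([np.cos(yaw),np.sin(yaw),0]);return Rn.from_matrix(np.c_[x,y,np.cross(x,y)]).as_rotvec()
def arc(f,th,dx=-.052,r=.1):
    return tw(f,[[dx,.082-r*np.cos(th),.095+r*np.sin(th)]])[0]
def ray(c,u,v,z):
    M=c["cam_to_world"];d=M[:3,:3]@[(u-c["cx"])/c["fx"],(v-c["cy"])/c["fy"],1];k=(z-M[2,3])/d[2];return M[:3,3]+k*d
E
python3 - <<'E'
from rig import manip
from h import *
np.set_printoptions(precision=3,suppress=True)
d=np.load("poses.npz");f,p=d["f"],d["p"]
c=manip.camera("top");s=manip.camera("scene")
for u,v in((350,313),(433,330),(293,400),(395,327)):
    print((u,v),[tuple(tw((0,0,-f[2]),[ray(c,u,v,z)-np.r_[f[:2],0]])[0].round(3)) for z in(.12,.18,.24)],ray(c,u,v,.18))
print("scene flap tip",[tuple(tw((0,0,-f[2]),[ray(s,330,213,z)-np.r_[f[:2],0]])[0].round(3)) for z in(.12,.18,.24)])
for nm,P,yaw in(("k0",arc(f,0),f[2]+np.pi/2),("k90",arc(f,1.57),f[2]+np.pi/2),("k195",arc(f,1.95),f[2]+np.pi/2),("rail",tw(p,[[-.061,0,.036]])[0],p[2]),("home",tw(f,[[-.061,0,.036]])[0],f[2])):
    for sg in(1,-1): print(nm,P,sg,manip.solve_ik(P,down(yaw,sg)))
E
```

```text
(350, 313) [(np.float64(-0.086), np.float64(-0.098), np.float64(0.12)), (np.float64(-0.084), np.float64(-0.092), np.float64(0.18)), (np.float64(-0.082), np.float64(-0.085), np.float64(0.24))] [ 0.507 -0.035  0.18 ]
(433, 330) [(np.float64(-0.025), np.float64(-0.22), np.float64(0.12)), (np.float64(-0.028), np.float64(-0.205), np.float64(0.18)), (np.float64(-0.031), np.float64(-0.189), np.float64(0.24))] [ 0.481 -0.158  0.18 ]
(293, 400) [(np.float64(-0.248), np.float64(-0.108), np.float64(0.12)), (np.float64(-0.234), np.float64(-0.101), np.float64(0.18)), (np.float64(-0.22), np.float64(-0.094), np.float64(0.24))] [0.383 0.051 0.18 ]
(395, 327) [(np.float64(-0.059), np.float64(-0.169), np.float64(0.12)), (np.float64(-0.059), np.float64(-0.157), np.float64(0.18)), (np.float64(-0.059), np.float64(-0.146), np.float64(0.24))] [ 0.486 -0.102  0.18 ]
scene flap tip [(np.float64(0.009), np.float64(-0.057), np.float64(0.12)), (np.float64(-0.01), np.float64(-0.128), np.float64(0.18)), (np.float64(-0.029), np.float64(-0.199), np.float64(0.24))]
k0 [0.577 0.004 0.095] 1 [-0.014  0.577  1.824 -0.     0.74  -0.92 ]
k0 [0.577 0.004 0.095] -1 [-0.014  0.577  1.824 -0.     0.74   2.222]
k90 [0.639 0.082 0.195] 1 [ 0.109  0.518  1.626 -0.     0.998 -0.796]
k90 [0.639 0.082 0.195] -1 [ 0.109  0.518  1.626 -0.     0.998  2.346]
k195 [0.662 0.111 0.188] 1 [ 0.149  0.563  1.565 -0.     1.015 -0.757]
k195 [0.662 0.111 0.188] -1 [ 0.149  0.563  1.565 -0.     1.015  2.385]
rail [0.504 0.131 0.036] 1 [ 0.231  0.628  1.958 -0.     0.555  1.007]
rail [0.504 0.131 0.036] -1 [ 0.231  0.628  1.958 -0.     0.555 -2.134]
home [0.581 0.023 0.036] 1 [ 0.02   0.68   1.821 -0.     0.64   0.685]
home [0.581 0.023 0.036] -1 [ 0.02   0.68   1.821 -0.     0.64  -2.457]
```

Run:
```python
from rig import manip
from h import *
np.set_printoptions(precision=3,suppress=True)
f=np.load("poses.npz")["f"]
o=down(f[2]+np.pi/2,1)
k=arc(f,0)+[0,0,.003]
manip.move_to(k+[0,0,.1],o)
manip.command_gripper(.045)
manip.servo_line(k+[0,0,.0],o,rate=.12)
print(manip.get_time(),manip.get_position()-k,manip.get_contact_force(),manip.get_width())
for n in("top","scene"):
    c=manip.camera(n);a=c["image"][165:315,215:395] if n=="top" else c["image"][130:255,220:390]
    cv2.imwrite(f"pics/k1{n}.png",cv2.resize(a[:,:,::-1],None,fx=4,fy=4,interpolation=cv2.INTER_CUBIC))
```

```text
4.45 [0.001 0.    0.001] [-0.584 -0.601  0.037] 0.04497533440559823
```

View pics/k1scene.png

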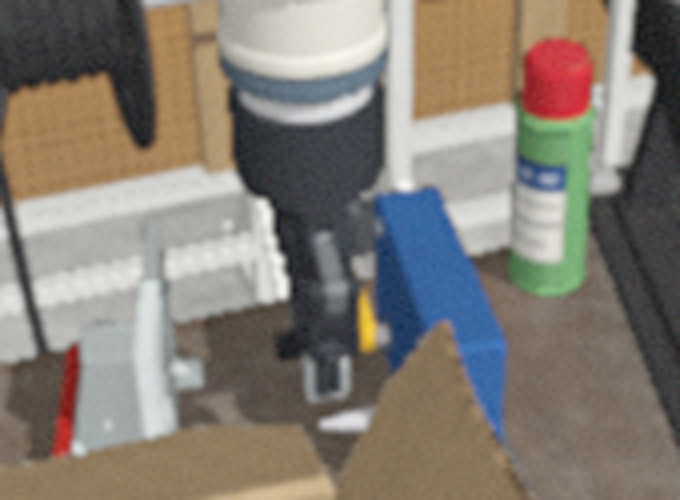

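View pics/k1top.png

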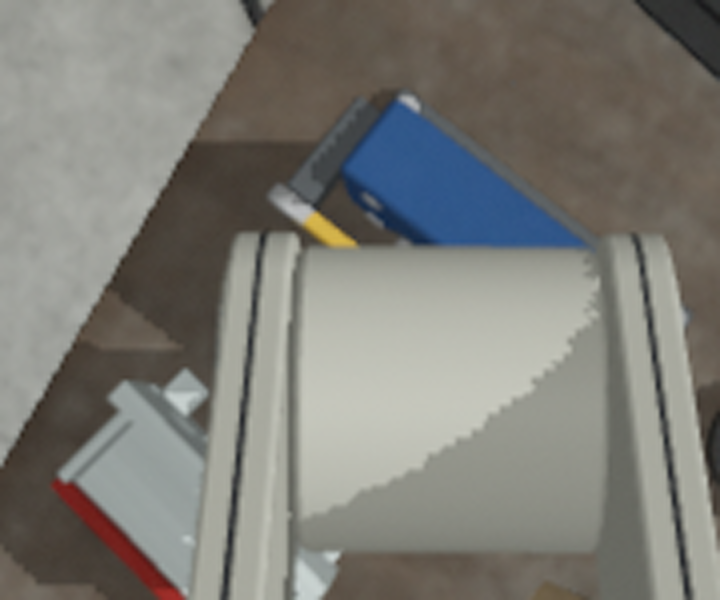

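The scene view shows the fingers around the knob at (325,370), clear of the yellow arm at (365,315) and the block. Now I'll grip lightly and check the force.

Run:
```python
from rig import manip
from h import *
np.set_printoptions(precision=3,suppress=True)
f=np.load("poses.npz")["f"];o=down(f[2]+np.pi/2,1)
F=lambda: tw((0,0,-f[2]),[manip.get_contact_force()])[0]
manip.command_gripper(.0,f_grip=25)
print(manip.get_time(),manip.get_width(),"F fix",F())
for th in (.05,.1,.15):
    manip.servo_line(arc(f,th)+[0,0,.003],o,rate=.06); print(th,manip.get_width(),F())
```

```text
4.9167 0.015156840519790982 F fix [ 0.484 -3.035  5.406]
0.05 0.015206018340552688 [ 2.782 -1.732 -0.661]
0.1 0.015149062074359848 [ 3.112 -3.725 -2.309]
0.15 0.015110342677707516 [ 2.946 -3.025 -0.378]
```

Gripped: the width of 15 mm matches the 16 mm knob and the forces are small. I'll continue the arc.

Run:
```python
from rig import manip
from h import *
np.set_printoptions(precision=3,suppress=True)
f=np.load("poses.npz")["f"];o=down(f[2]+np.pi/2,1)
F=lambda: tw((0,0,-f[2]),[manip.get_contact_force()])[0]
for i,th in enumerate(np.arange(.27,1.93,.12)):
    manip.servo_line(arc(f,th)+[0,0,.003],o,rate=.1); x=F()
    if i%2==0 or np.linalg.norm(x)>15: print(round(th,2),manip.get_width(),x)
    if np.linalg.norm(x)>35: break
print(manip.get_time())
for n in("top","scene"):
    c=manip.camera(n);cv2.imwrite(f"pics/k2{n}.png",c["image"][:,:,::-1])
```

```text
0.27 0.014616997928940915 [ 4.24  -5.017 -0.18 ]
0.51 0.01516761055232937 [  4.521 -13.195   4.473]
0.63 0.015224075785417797 [  4.327 -16.354   6.993]
0.75 0.014944507574847487 [  4.177 -22.005  14.814]
0.87 0.015049367323798897 [  2.465 -27.612  24.393]
7.2667
```

View pics/k2scene.png

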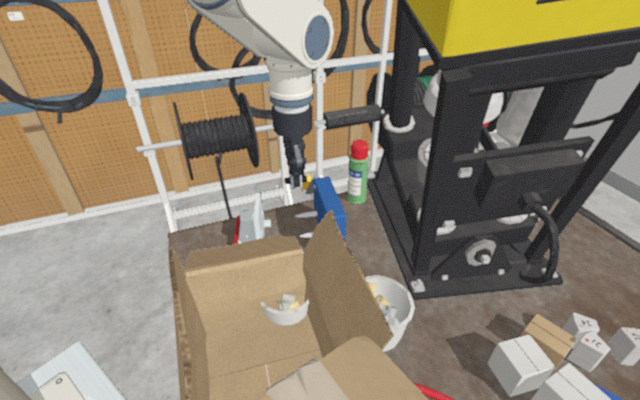

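Run:
```python
from rig import manip
from h import *
np.set_printoptions(precision=3,suppress=True)
f=np.load("poses.npz")["f"];o=down(f[2]+np.pi/2,1)
F=lambda: tw((0,0,-f[2]),[manip.get_contact_force()])[0]
print(F())
for dr in(.001,.002,.003):
    manip.servo_line(arc(f,.87,r=.1+dr)+[0,0,.003],o,rate=.05);x=F();print(dr,x)
    if np.linalg.norm(x)<12:break
P=manip.get_position();print(tw((0,0,-f[2]),[P-np.r_[f[:2],0]]))
```

```text
[  1.774 -27.637  24.414]
0.001 [  2.533 -23.284  18.482]
0.002 [  2.718 -17.083  15.079]
0.003 [  3.659 -13.197  10.075]
[[-0.051  0.014  0.178]]
```

```bash
cat > comp.py <<'E'
from rig import manip
from h import *
np.set_printoptions(precision=3,suppress=True)
def F(f): return tw((0,0,-f[2]),[manip.get_contact_force()])[0]
def run(f,o,ths,c,lim=35,rate=.1,g=1.2e-4):
    """c: correction in fixture (y,z)"""
    for i,th in enumerate(ths):
        P=tw(f,[[-.052,.082-.1*np.cos(th)+c[0],.095+.1*np.sin(th)+.003+c[1]]])[0]
        manip.servo_line(P,o,rate=rate);x=F(f)
        # radial part only
        r=np.array([-np.cos(th),np.sin(th)]);c=c+g*r*(r@x[1:])
        print(round(th,2),round(manip.get_width(),4),x,"c",c*1e3)
        if np.linalg.norm(x)>lim: break
    return c
E
python3 - <<'E'
from comp import *
f=np.load("poses.npz")["f"];o=down(f[2]+np.pi/2,1)
c=.003*np.array([-np.cos(.87),np.sin(.87)])
c=run(f,o,[.87,.93,1.0,1.1,1.2,1.3,1.4],c)
np.save("c.npy",c);print(manip.get_time())
E
```

```text
0.87 0.0151 [  3.204 -13.224  10.713] c [-3.228  3.826]
0.93 0.0148 [ 4.406 -7.079  4.359] c [-3.782  4.569]
1.0 0.0151 [ 5.032 -7.048  5.197] c [-4.313  5.395]
1.1 0.0151 [ 3.749 -4.278  7.589] c [-4.786  6.326]
1.2 0.0152 [ 3.894 -4.905  6.83 ] c [-5.141  7.237]
1.3 0.0147 [ 2.884 -2.979  6.621] c [-5.371  8.067]
1.4 0.0149 [ 3.965 -2.64   5.57 ] c [-5.492  8.769]
9.8667
```

Run:
```python
from comp import *
f=np.load("poses.npz")["f"];o=down(f[2]+np.pi/2,1)
c=np.load("c.npy")
c=run(f,o,[1.5,1.6,1.7,1.8,1.88,1.94],c,lim=25)
np.save("c.npy",c);print(manip.get_time())
for n in("top","scene"):
    k=manip.camera(n);cv2.imwrite(f"pics/k3{n}.png",cv2.resize(k["image"][130:255,220:390,::-1],None,fx=4,fy=4))
```

```text
1.5 0.0145 [ 4.394 -1.554  3.035] c [-5.519  9.145]
1.6 0.0153 [ 3.593 -2.155  3.27 ] c [-5.507  9.529]
1.7 0.0147 [ 4.278 -1.647  4.043] c [-5.449  9.981]
1.8 0.0149 [ 3.48  -1.719  3.89 ] c [-5.356 10.378]
1.88 0.0147 [ 3.853 -0.434  2.84 ] c [-5.262 10.672]
1.94 0.015 [ 2.945 -1.703  2.435] c [-5.19  10.858]
11.3667
```

View pics/k3scene.png

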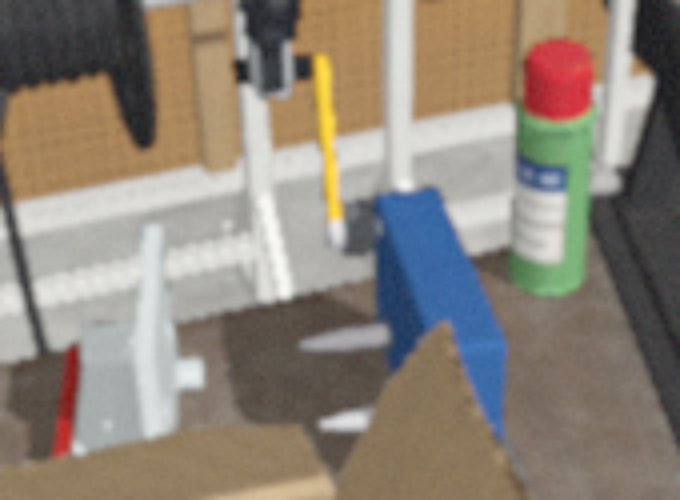

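The arm is past upright. The knob is held at (265,68) and the yellow arm runs down to the hinge at (337,230). Now I'll release and retreat upward.

Run:
```python
from comp import *
f=np.load("poses.npz")["f"];o=down(f[2]+np.pi/2,1)
manip.command_gripper(.06)
P=manip.get_position();manip.servo_line(P+[0,0,.08],o,rate=.15)
manip.hold(.3)
print(manip.get_time(),F(f))
for n in("top","scene"):
    k=manip.camera(n);cv2.imwrite(f"pics/k4{n}.png",cv2.resize(k["image"][130:255,220:390,::-1],None,fx=4,fy=4))
```

```text
12.95 [-0.044 -0.275 -0.004]
```

View pics/k4scene.png

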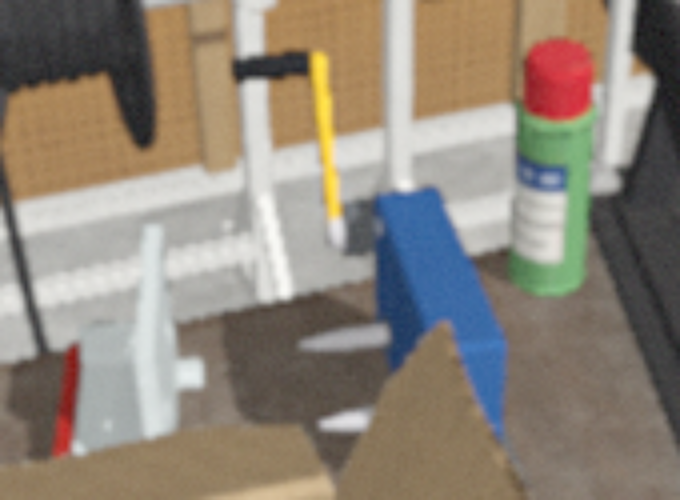

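The keeper stays open untouched: knob at (270,65), yellow arm leaning. Next I'll go to the plate's rail and grip it from above, with a guarded descent.

Run:
```python
from comp import *
d=np.load("poses.npz");p=d["p"];o=down(p[2],1)
R=tw(p,[[-.061,0,0]])[0]
manip.move_to(R+[0,0,.27],o)
manip.command_gripper(.032)
manip.servo_line(R+[0,0,.1],o,rate=.2)
manip.servo_line(R+[0,0,.060],o,rate=.1)
print(manip.get_time(),manip.get_position()-R,manip.get_contact_force(),manip.get_width())
for n in("top","scene"):
    k=manip.camera(n);cv2.imwrite(f"pics/p1{n}.png",cv2.resize(k["image"][130:255,220:390,::-1] if n=="scene" else k["image"][165:315,215:395,::-1],None,fx=4,fy=4))
```

```text
16.5417 [-0.   -0.    0.06] [-0.733  1.194 -0.305] 0.03185832313151622
```

View pics/p1scene.png

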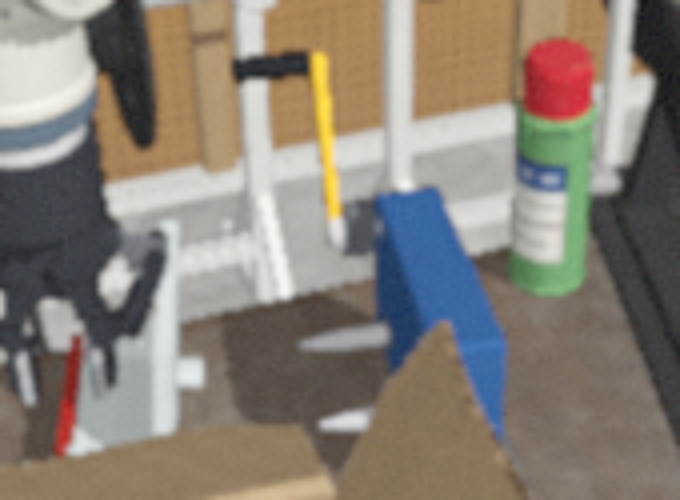

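View pics/p1top.png

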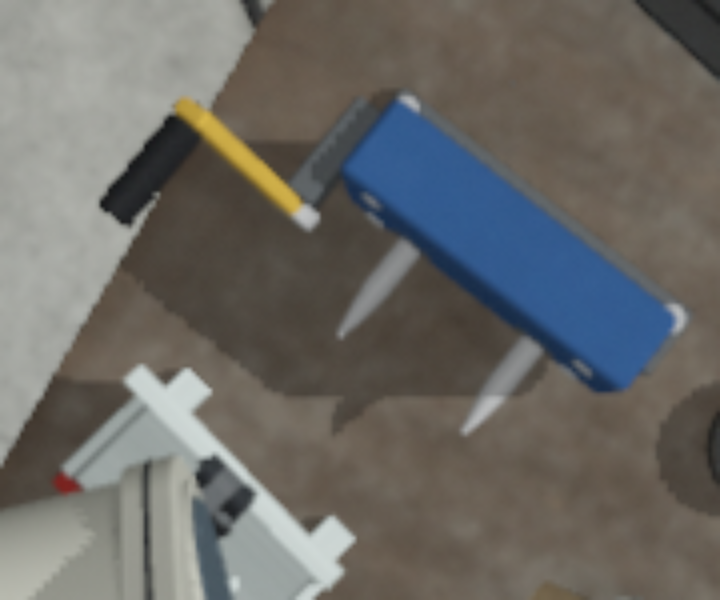

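The top view shows the upright's corner shifted about 4 px, from (110,395) to (125,383), while the toes stayed put. In the scene view the outer finger knuckle at (150,260) is leaning on the upright and has tilted it slightly. I'll back off, then check the plate.

Run:
```python
from comp import *
d=np.load("poses.npz");p=d["p"];f=d["f"];o=down(p[2],1)
u=np.array([np.cos(p[2]),np.sin(p[2]),0])
P=manip.get_position()
manip.servo_line(P-.02*u,o,rate=.06)
print(manip.get_contact_force())
manip.servo_line(P-.02*u+[0,0,.14],o,rate=.2)
k=P-.13*u; k[2]=.25
q=manip.solve_ik(k,o); print(q)
manip.move_to(k,o)
print(manip.get_time())
for n in("top","scene"):
    k=manip.camera(n);cv2.imwrite(f"pics/p2{n}.png",cv2.resize(k["image"][130:255,220:390,::-1] if n=="scene" else k["image"][195:345,215:395,::-1],None,fx=4,fy=4))
```

```text
[ 0.399  0.485 -0.907]
[ 0.469  0.195  1.971 -0.     0.976  1.245]
18.525
```

View pics/p2top.png

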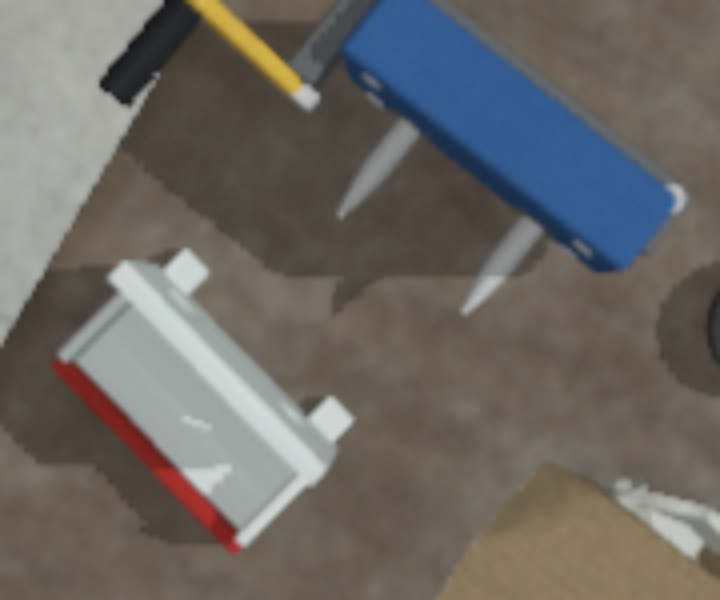

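View pics/p2scene.png

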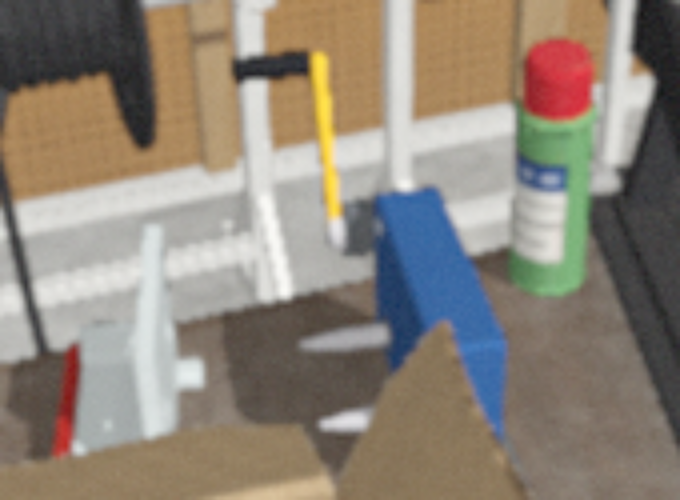

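The plate is back upright and unmoved. From this clear view I'll refit both poses and check the lean-back grasp of the +y cheek.

```bash
cat >> h.py <<'E'
def lean(yaw,a,s=1):
    """tool points down and forward (tilt a) along yaw; jaws along the horizontal normal"""
    x=np.array([np.sin(a)*np.cos(yaw),np.sin(a)*np.sin(yaw),-np.cos(a)]);y=s*np.array([-np.sin(yaw),np.cos(yaw),0])
    return Rn.from_matrix(np.c_[x,y,np.cross(x,y)]).as_rotvec(),x
E
python3 - <<'E'
from comp import *
c=manip.camera("top");s=manip.camera("scene")
S=lambda L:np.array([[215+(u+.5)/4-.5,195+(v+.5)/4-.5] for u,v in L])
PP=np.array([[-10,60,110],[0,60,110],[-10,-60,110],[15,48,10],[15,-48,10],[-65,60,26],[-65,-60,26]])/1e3
puv=S([(110,277),(130,262),(316,487),(199,260),(343,407),(54,364),(237,553)])
p,e=fit(c,PP,puv,[.547,.088,-.77]);print("plate",p);print(e)
f0=np.load("poses.npz")["f"]
FP=np.array([[-52,35,50],[-52,-35,50],[-72,-18,103],[-22,-23,103]])/1e3
S3=lambda L:np.array([[215+(u+.5)/3.6-.5,165+(v+.5)/3.3-.5] for u,v in L])
fuv=np.r_[S([(340,216),(462,314)]),S3([(367,367),(441,290)])]
f,e=fit(c,FP,fuv,f0);print("fix",f,f0);print(e)
print("rel",tw((0,0,-f[2]),[[p[0]-f[0],p[1]-f[1],0]]),p[2]-f[2])
np.savez("poses.npz",f=f,p=p)
for nm,P,yaw in(("g",tw(p,[[-.047,.057,.04]])[0],p[2]),("t",tw(f,[[-.065-.047,.057,.04]])[0],f[2]),("home",tw(f,[[-.07,0,.04]])[0],f[2])):
  for sg in(1,-1):
    o,x=lean(yaw,.4,sg);print(nm,sg,P,manip.solve_ik(P-x*.003,o))
E
```

```text
plate [ 0.546  0.089 -0.793]
[[ 0.292  0.016]
 [-0.365 -0.531]
 [-0.282 -0.312]
 [ 0.34  -0.189]
 [ 0.67   0.022]
 [-0.512  0.317]
 [-0.036  0.874]]
fix [ 0.629 -0.014 -0.653] [ 0.629 -0.014 -0.665]
[[-0.088 -0.175]
 [ 0.794 -0.918]
 [-0.143  0.055]
 [-0.388  1.123]]
rel [[-0.128  0.031  0.   ]] -0.13936524956874152
g 1 [0.554 0.162 0.04 ] [ 0.444  0.668  1.929 -0.785  0.548  0.346]
g -1 [0.554 0.162 0.04 ] None
t 1 [0.575 0.099 0.04 ] [ 0.305  0.654  1.97  -0.884  0.425  0.186]
t -1 [0.575 0.099 0.04 ] None
home 1 [0.574 0.028 0.04 ] [ 0.169  0.64   2.013 -0.962  0.355  0.142]
home -1 [0.574 0.028 0.04 ] None
```

Run:
```python
from comp import *
d=np.load("poses.npz");p=d["p"];f=d["f"];f[2]=-.657;np.savez("poses.npz",p=p,f=f)
o,x=lean(p[2],.4)
G=tw(p,[[-.047,.057,.041]])[0]
manip.move_to(G-.1*x,o)
manip.command_gripper(.034)
manip.servo_line(G-.03*x,o,rate=.15);print(manip.get_contact_force())
manip.servo_line(G,o,rate=.05);print(manip.get_contact_force())
print(manip.get_time(),manip.get_position()-G)
for n in("top","scene"):
    k=manip.camera(n);cv2.imwrite(f"pics/p3{n}.png",cv2.resize(k["image"][130:255,220:390,::-1] if n=="scene" else k["image"][195:345,215:395,::-1],None,fx=4,fy=4))
```

```text
[-0.161  0.723  0.354]
[0.529 0.37  0.095]
21.275 [-0. -0. -0.]
```

View pics/p3top.png

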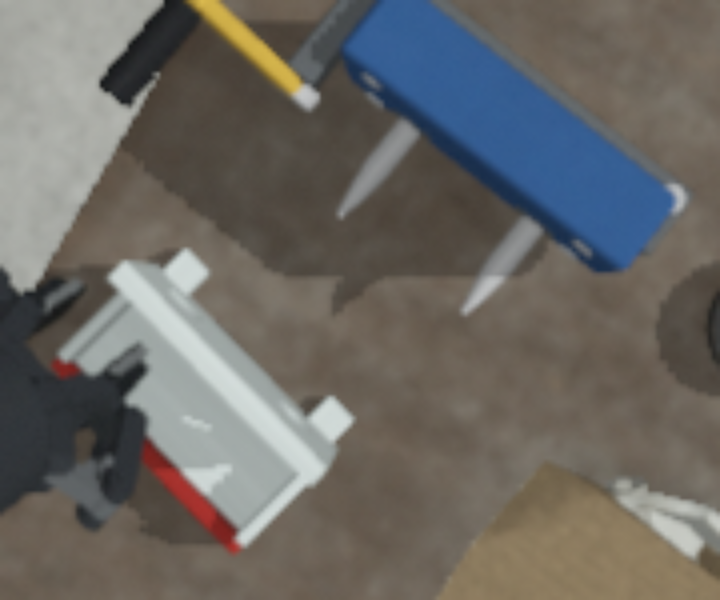

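View pics/p3scene.png

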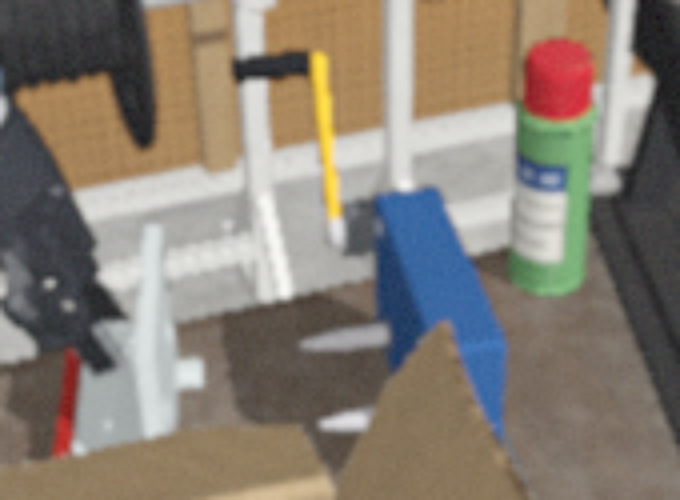

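The fingers straddle the left cheek, with tips at about (70,285) and (140,350), and touch nothing. I'll close on the cheek and drag the plate to the stand-off pose (-75 mm, 0, square).

Run:
```python
from comp import *
d=np.load("poses.npz");p=d["p"];f=d["f"]
manip.command_gripper(0,f_grip=40)
print(manip.get_time(),"w",manip.get_width(),F(f))
# interpolate plate pose in fixture frame
a=np.r_[tw((0,0,-f[2]),[[p[0]-f[0],p[1]-f[1],0]])[0][:2],p[2]-f[2]];b=np.array([-.075,0,0])
for s in np.linspace(0,1,5)[1:]:
    q=a+(b-a)*s;w=tw(f,[[q[0],q[1],0]])[0];pose=(w[0],w[1],f[2]+q[2])
    o,x=lean(pose[2],.4)
    manip.servo_line(tw(pose,[[-.047,.057,.041]])[0],o,rate=.07);print(round(s,2),F(f),round(manip.get_width(),4))
np.save("pp.npy",pose)
print(manip.get_time())
for n in("top","scene"):
    k=manip.camera(n);cv2.imwrite(f"pics/p4{n}.png",cv2.resize(k["image"][130:255,220:390,::-1] if n=="scene" else k["image"][195:345,215:395,::-1],None,fx=4,fy=4))
```

```text
21.7333 w 0.005141927086357976 [-2.029  0.189  4.232]
0.25 [ 2.917 -0.21   3.226] 0.005
0.5 [2.202 0.919 4.217] 0.0047
0.75 [1.854 1.113 5.953] 0.0051
1.0 [0.704 1.806 6.107] 0.0049
23.1667
```

View pics/p4top.png

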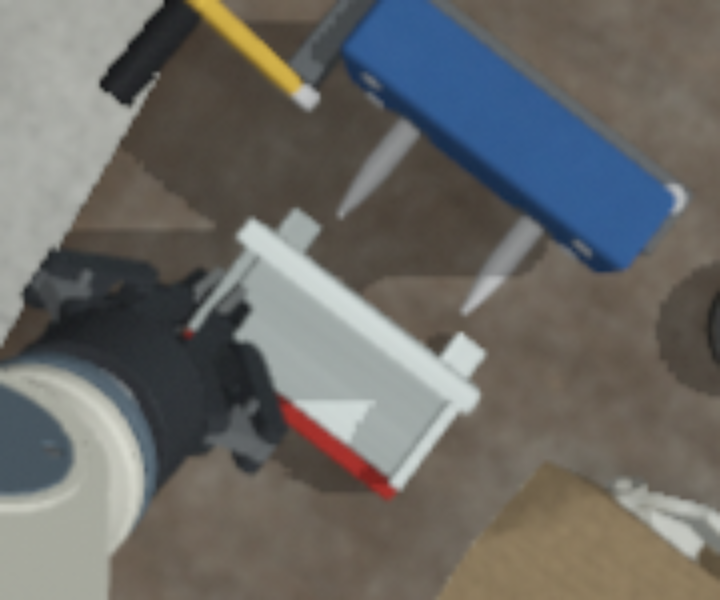

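View pics/p4scene.png

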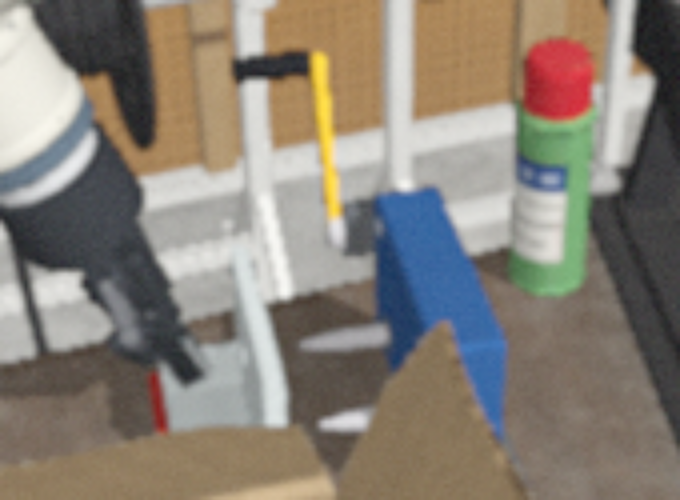

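The plate followed upright; its top edge now runs (238,233)–(470,410), with toes at (311,217) and (474,343). I'll measure how well it lines up with the pin tips.

Run:
```python
from comp import *
c=manip.camera("top")
f=np.load("poses.npz")["f"];pp=np.load("pp.npy")
S=lambda L:np.array([[215+(u+.5)/4-.5,195+(v+.5)/4-.5] for u,v in L])
PP=np.array([[-10,60,110],[0,60,110],[-10,-60,110],[0,-60,110],[15,48,10],[15,-48,10],[-65,-60,26]])/1e3
puv=S([(238,234),(256,219),(463,411),(481,393),(311,217),(475,343),(392,499)])
p,e=fit(c,PP,puv,pp);print("plate",p,"cmd",pp);print(e)
print("rel",tw((0,0,-f[2]),[[p[0]-f[0],p[1]-f[1],0]]),p[2]-f[2])
# toes vs pins directly (same picture): pin tips rays at z=.05
t=[ray(c,*q,.05)for q in S([(340,216),(462,314)])];print("pins",t, np.arctan2(*(t[0]-t[1])[[1,0]])-np.pi/2)
print([tw(np.r_[p],[[0,y,.05]]) for y in(.035,-.035)])
h=[tw((0,0,-p[2]),[q-np.r_[p[:2],0]])[0] for q in t];print("pin tips in plate frame",h)
```

```text
plate [ 0.57   0.032 -0.66 ] cmd [ 0.57   0.032 -0.657]
[[ 0.09   0.352]
 [-0.711 -0.696]
 [ 1.388  0.553]
 [ 0.554  0.143]
 [-0.175 -0.513]
 [-0.197 -0.513]
 [-0.632  0.479]]
rel [[-0.075  0.     0.   ]] -0.0028148116072306273
pins [array([0.609, 0.045, 0.05 ]), array([ 0.565, -0.009,  0.05 ])] -0.6817264303910164
[array([[0.591, 0.059, 0.05 ]]), array([[0.549, 0.004, 0.05 ]])]
pin tips in plate frame [array([0.023, 0.035, 0.05 ]), array([ 0.021, -0.035,  0.05 ])]
```

The pin tips sit at y = +35/-35 mm in the plate frame, which is on the holes. I'll advance gripped to x = -25 mm while watching force, stopping before the inner finger meets pin_a.

Run:
```python
from comp import *
f=np.load("poses.npz")["f"]
o,x=lean(f[2],.4)
for X in(-.06,-.05,-.042,-.034,-.027):
    manip.servo_line(tw(f,[[X-.047,.057,.041]])[0],o,rate=.05);g=F(f);print(X,g,manip.get_torque())
    if np.linalg.norm(g)>22:break
print(manip.get_time())
for n in("top","scene"):
    k=manip.camera(n);cv2.imwrite(f"pics/p5{n}.png",cv2.resize(k["image"][130:255,220:390,::-1] if n=="scene" else k["image"][180:330,215:395,::-1],None,fx=4,fy=4))
```

```text
-0.06 [-4.93   0.151 10.867] [ 0.156  0.175 -0.275]
-0.05 [-5.128  0.178 11.741] [ 0.187  0.191 -0.307]
-0.042 [-5.567 -0.151 11.704] [ 0.149  0.264 -0.225]
-0.034 [-6.501  0.057 12.484] [ 0.212  0.31  -0.268]
-0.027 [-6.726 -0.299 12.606] [ 0.15   0.362 -0.165]
25.025
```

View pics/p5top.png

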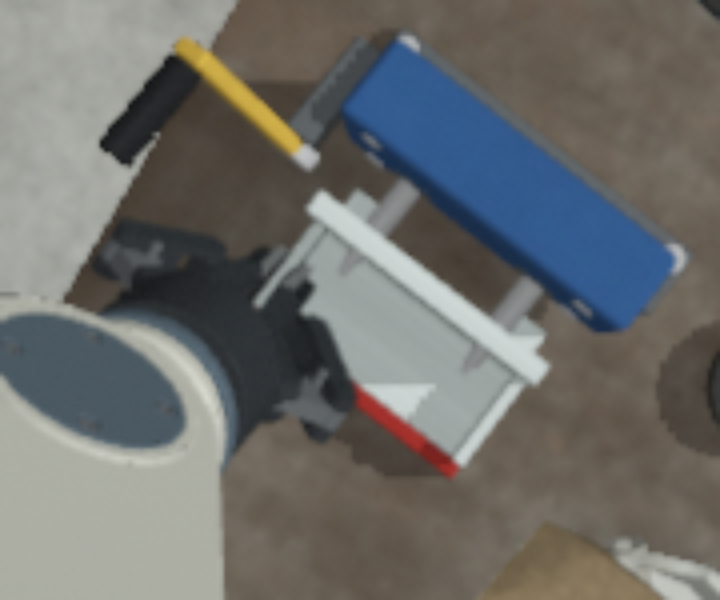

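View pics/p5scene.png

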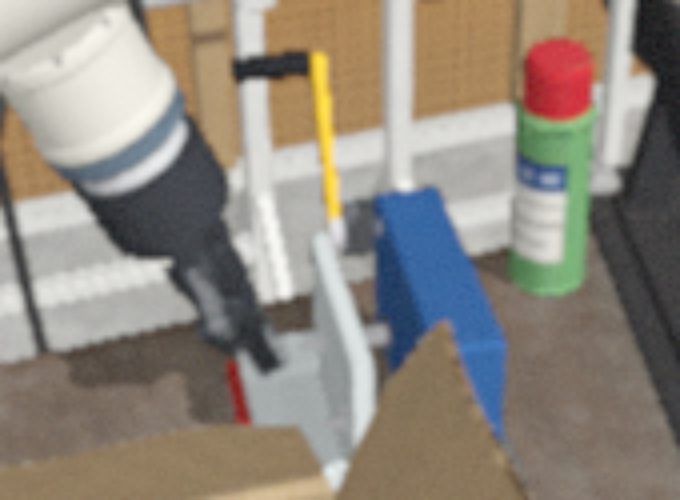

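Both pins are through the plate, visible behind the upright at (350,265) and (475,360), and the forces are small. I'll release and go behind the rail for a two-finger push.

Run:
```python
from comp import *
f=np.load("poses.npz")["f"]
o,x=lean(f[2],.4)
manip.command_gripper(.03)
P=manip.get_position()
manip.servo_line(P-.08*x,o,rate=.2)
A=tw(f,[[-.150,0,.11]])[0]
manip.servo_line(A,o,rate=.2)
manip.command_gripper(.06)
manip.servo_line(tw(f,[[-.140,0,.031]])[0],o,rate=.15)
print(manip.get_time(),F(f))
for n in("top","scene"):
    k=manip.camera(n);cv2.imwrite(f"pics/p6{n}.png",cv2.resize(k["image"][130:255,220:390,::-1] if n=="scene" else k["image"][180:330,215:395,::-1],None,fx=4,fy=4))
```

```text
27.625 [-0.009  0.374  0.086]
```

View pics/p6top.png

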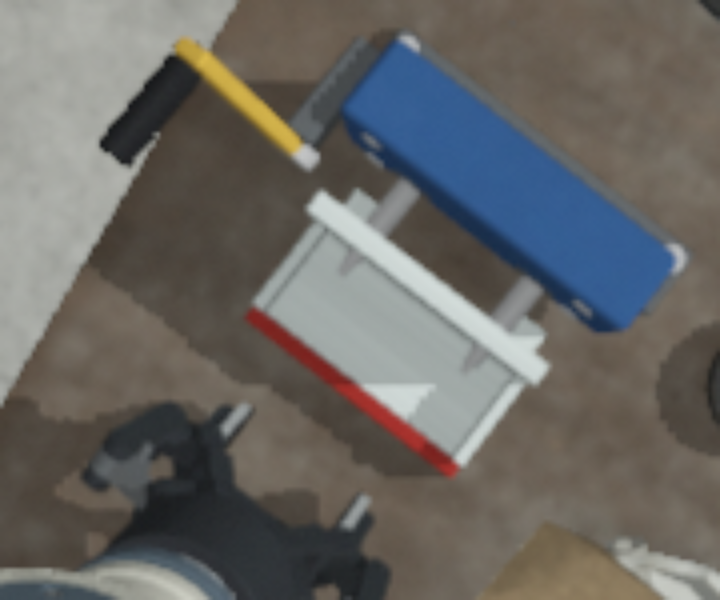

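View pics/p6scene.png

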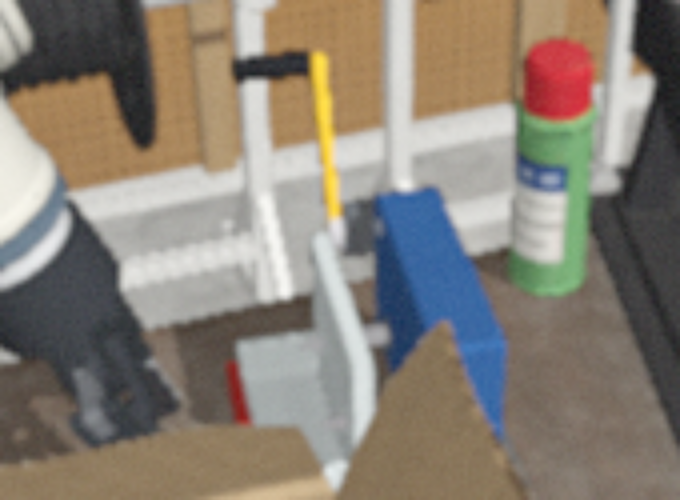

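The fingers, with tips at (240,410) and (355,510), stand square behind the rail. Now I'll push home in guarded steps.

Run:
```python
from comp import *
f=np.load("poses.npz")["f"]
o,x=lean(f[2],.4)
X=-.140
while X<-.070:
    X+=.005 if X<-.092 else .002
    manip.servo_line(tw(f,[[X,0,.031]])[0],o,rate=.06);g=F(f)
    if g[0]<-.5: print(round(X,3),g)
    if -g[0]>14: break
print(manip.get_time(),manip.get_torque())
for n in("top","scene"):
    k=manip.camera(n);cv2.imwrite(f"pics/p7{n}.png",cv2.resize(k["image"][130:255,220:390,::-1] if n=="scene" else k["image"][180:330,215:395,::-1],None,fx=4,fy=4))
```

```text
-0.1 [-0.931 -1.14  -0.184]
-0.095 [-0.582 -0.421  0.008]
-0.09 [-1.007 -0.315  0.659]
-0.088 [-3.65  -0.207  0.26 ]
-0.086 [-2.915 -0.748  0.975]
-0.084 [-3.535  0.214 -0.617]
-0.082 [-8.258 -0.056  2.732]
-0.08 [-20.337   2.134  10.869]
31.475 [ 1.594  1.814 -0.07 ]
```

View pics/p7top.png

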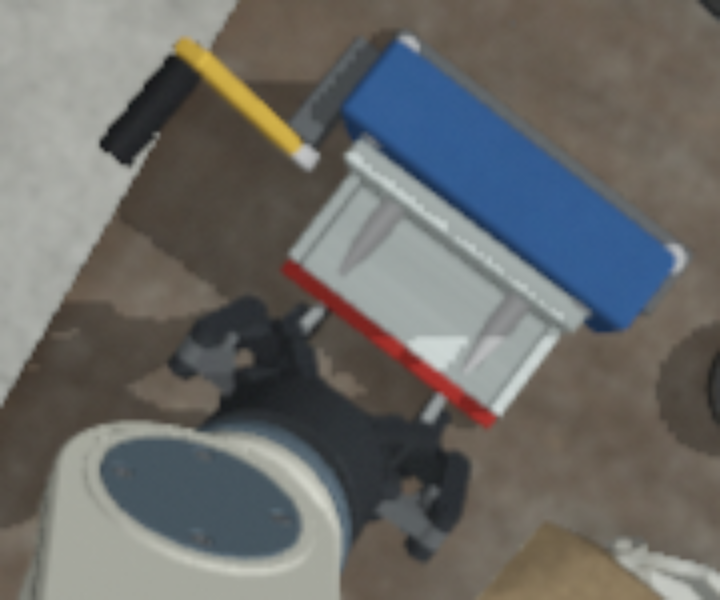

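View pics/p7scene.png

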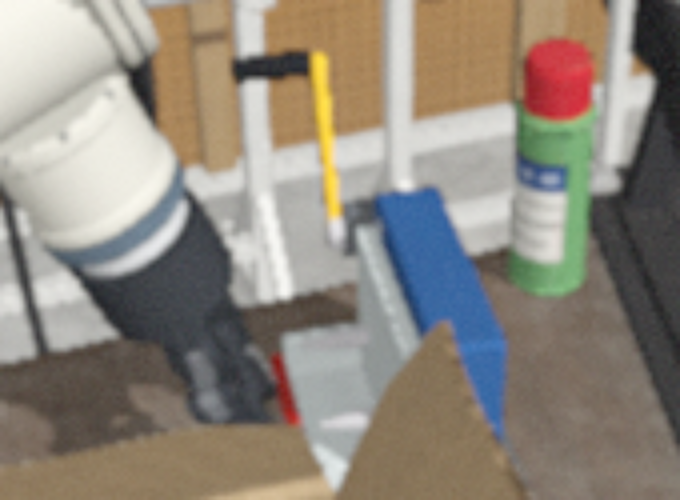

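Run:
```python
from comp import *
f=np.load("poses.npz")["f"]
o,x=lean(f[2],.4)
manip.servo_line(tw(f,[[-.0785,0,.031]])[0],o,rate=.03);manip.hold(.25);print(F(f))
manip.servo_line(tw(f,[[-.115,0,.035]])[0],o,rate=.12)
A=tw(f,[[-.16,.03,.2]])[0]
manip.servo_line(A,o,rate=.25);print(manip.get_time())
c=manip.camera("top");cv2.imwrite("pics/p8top.png",cv2.resize(c["image"][180:330,215:395,::-1],None,fx=4,fy=4))
c2=manip.camera("scene");cv2.imwrite("pics/p8scene.png",cv2.resize(c2["image"][130:255,220:390,::-1],None,fx=4,fy=4))
```

```text
[-29.367   3.558  17.36 ]
33.375
```

View pics/p8top.png

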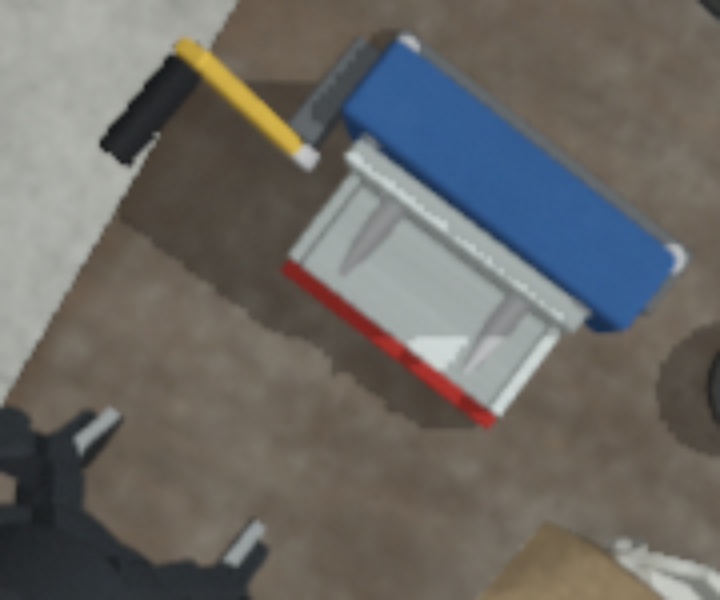

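View pics/p8scene.png

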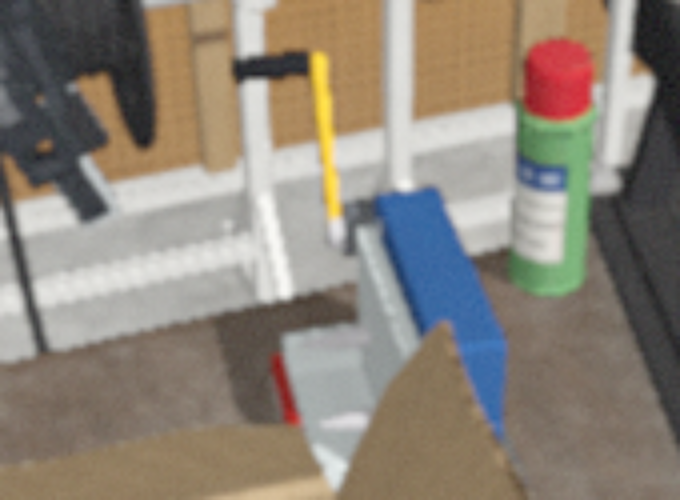

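The plate looks flush. I'll fit its pose from this view and measure the open knob.

Run:
```python
from comp import *
c=manip.camera("top");s=manip.camera("scene")
f=np.load("poses.npz")["f"]
S=lambda L:np.array([[215+(u+.5)/4-.5,180+(v+.5)/4-.5] for u,v in L])
PP=np.array([[-10,60,110],[-10,-60,110],[-65,60,26],[-65,-60,26]])/1e3
p,e=fit(c,PP,S([(345,157),(571,330),(282,266),(488,428)]),f);print("plate",p,f);print(e)
print("rel",tw((0,0,-f[2]),[[p[0]-f[0],p[1]-f[1],0]]),p[2]-f[2])
# open knob: outer end and inner end, top camera + scene triangulation
k=arc(f,2.0,-.072),arc(f,2.0,-.026)
print("pred top",(proj(c,np.array(k))-[215,180])*4,"pred scene",(proj(s,np.array(k))-[220,130])*4)
```

```text
plate [ 0.628 -0.013 -0.662] [ 0.629 -0.014 -0.657]
[[ 0.2   -0.608]
 [ 0.898 -0.09 ]
 [-0.861  0.475]
 [-0.312  0.224]]
rel [[-0.001  0.     0.   ]] -0.005126455063972468
pred top [[108.024 159.326]
 [182.589  64.004]] pred scene [[224.324  70.229]
 [303.311  60.947]]
```

The plate fits at (-1 mm, 0 mm, -0.005 rad) relative to the fixture, so it is home. The open knob appears where θ = 2.0 predicts, to within about 2 mm. Now I'll grip the knob from above.

Run:
```python
from comp import *
f=np.load("poses.npz")["f"]
P=manip.get_position();manip.servo_line(P+[0,0,.12],rate=.25)
o=down(f[2]+np.pi/2,1)
k=arc(f,2.0)+[0,0,.003]
manip.move_to(k+[0,0,.12],o)
manip.command_gripper(.05)
manip.servo_line(k+[0,0,.03],o,rate=.2);print(F(f))
manip.servo_line(k,o,rate=.06);print(F(f))
manip.command_gripper(0,f_grip=25)
print(manip.get_time(),manip.get_width(),F(f))
c=manip.camera("scene");cv2.imwrite("pics/q1scene.png",cv2.resize(c["image"][130:255,220:390,::-1],None,fx=4,fy=4))
```

```text
[-0.494  0.266  0.226]
[ 0.503 -0.462 -0.128]
36.7417 0.015026214215330656 [-0.336  0.517  1.884]
```

View pics/q1scene.png

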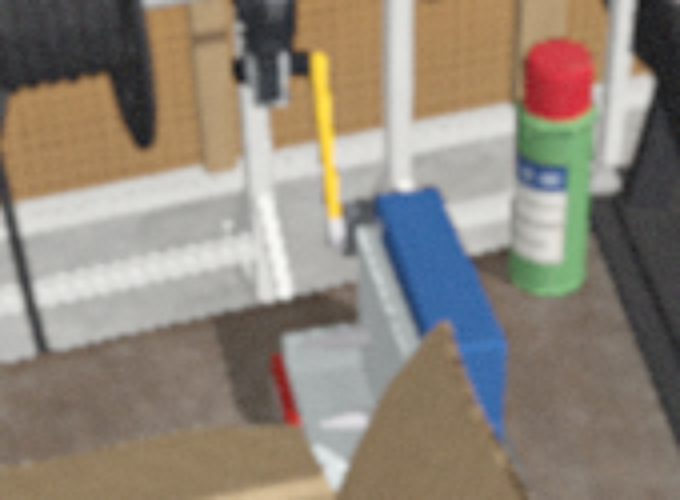

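The knob is gripped at (270,68). I'll swing it down along the arc with radial compliance.

Run:
```python
from comp import *
f=np.load("poses.npz")["f"];o=down(f[2]+np.pi/2,1)
c=run(f,o,[1.9,1.8,1.7,1.6,1.5,1.4,1.3,1.2,1.1,1.0,.9],np.zeros(2),lim=25)
np.save("c.npy",c);print(manip.get_time())
```

```text
1.9 0.0153 [-2.876  3.21   5.099] c [0.227 0.666]
1.8 0.0151 [-4.274  3.658  7.097] c [0.439 1.571]
1.7 0.0153 [-4.15   2.359  6.928] c [0.549 2.424]
1.6 0.0155 [-4.969  1.229  5.759] c [0.57  3.119]
1.5 0.0146 [-4.298  0.97   4.646] c [0.531 3.666]
1.4 0.0149 [-3.098 -0.806  3.389] c [0.46  4.077]
1.3 0.0147 [-4.016 -0.311  1.149] c [0.422 4.214]
1.2 0.0149 [-3.711  1.692 -1.453] c [0.507 3.994]
1.1 0.0151 [-4.173  2.351 -2.424] c [0.683 3.649]
1.0 0.0147 [-3.808  2.307 -1.587] c [0.85  3.389]
0.9 0.0154 [-1.832  1.019  0.038] c [0.895 3.332]
39.5417
```

Run:
```python
from comp import *
f=np.load("poses.npz")["f"];o=down(f[2]+np.pi/2,1)
c=run(f,o,[.78,.66,.54,.42,.3,.2,.13],np.load("c.npy"),lim=25)
print(manip.get_time())
k=manip.camera("scene");cv2.imwrite("pics/q2scene.png",cv2.resize(k["image"][130:255,220:390,::-1],None,fx=4,fy=4))
```

```text
0.78 0.0149 [-2.365  1.49  -0.248] c [1.001 3.228]
0.66 0.0147 [-2.023  0.18   2.255] c [0.883 3.319]
0.54 0.0152 [-2.049 -0.763  0.761] c [0.775 3.384]
0.42 0.0155 [-2.064 -1.128  1.605] c [0.591 3.466]
0.3 0.0149 [-2.163  1.596  0.772] c [0.74 3.42]
0.2 0.0152 [-1.794 -0.29   1.283] c [0.676 3.433]
0.13 0.0149 [-1.72  -0.891  0.764] c [0.559 3.448]
41.375
```

View pics/q2scene.png

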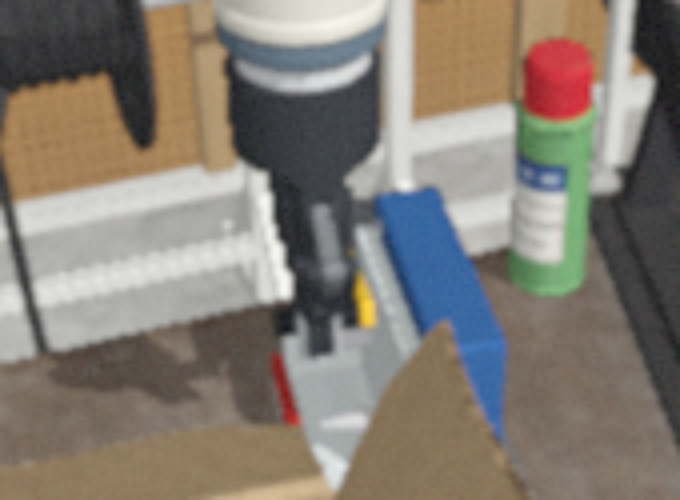

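Run:
```python
from comp import *
f=np.load("poses.npz")["f"];o=down(f[2]+np.pi/2,1)
c=run(f,o,[.06],np.array([.00056,.0034]))
manip.command_gripper(.05);manip.hold(.3);print(F(f))
P=manip.get_position();manip.servo_line(P+[0,0,.12],o,rate=.2)
Q=tw(f,[[-.16,.1,.30]])[0];
manip.move_to(Q,o)
Q2=np.array([.3,.4,.3]);print(manip.solve_ik(Q2,o));
try: manip.move_to(Q2,o)
except manip.IKError: print("skip")
print(manip.get_time())
for n in("top","scene"):
    k=manip.camera(n);cv2.imwrite(f"pics/q3{n}.png",cv2.resize(k["image"][130:255,220:390,::-1] if n=="scene" else k["image"][180:330,215:395,::-1],None,fx=4,fy=4))
    cv2.imwrite(f"pics/q3{n}f.png",k["image"][:,:,::-1])
```

```text
0.06 0.0155 [-1.599 -1.     1.078] c [0.433 3.408]
[-0.352 -0.91  -0.594]
[ 0.903  0.181  1.856 -0.     1.104 -0.01 ]
45.225
```

View pics/q3scene.png

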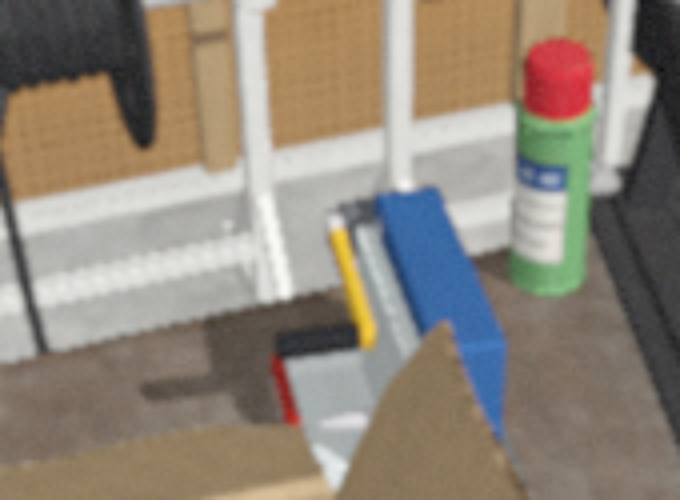

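View pics/q3top.png

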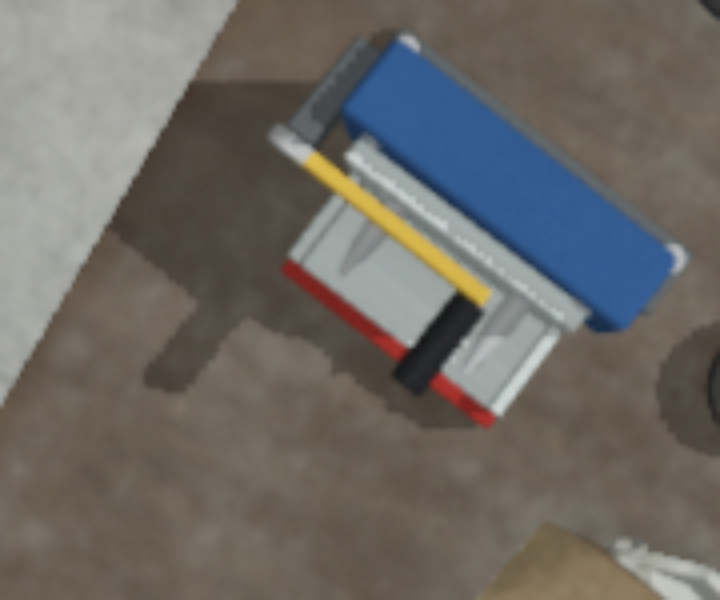

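View pics/q3topf.png

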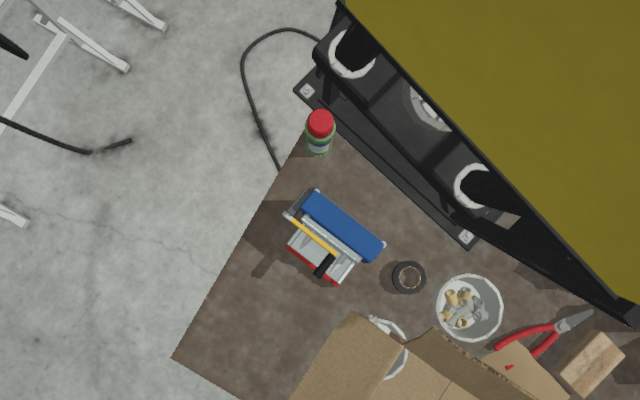

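The keeper is closed: knob end at (410,380) in the top crop, arm end at (365,340) in the scene crop. The plate is home, and the can and tape are where they were. I'll compare the keeper with the initial picture before handing in.

Run:
```python
import cv2,numpy as np
for n in("top","scene"):
    for f in(f"pics/{n}0.png",f"pics/q3{n}f.png"):
        a=cv2.imread(f);h=cv2.cvtColor(a,cv2.COLOR_BGR2HSV)
        x0,y0,x1,y1=(275,195,350,290) if n=="top" else(295,175,325,225)
        m=cv2.inRange(h[y0:y1,x0:x1],(18,120,110),(32,255,255));ys,xs=np.nonzero(m);i=ys.argmax()
        print(n,len(xs),xs.mean()+x0,ys.mean()+y0,xs.max()+x0,ys.max()+y0)
```

```text
top 311 314.35369774919616 237.07073954983923 337 256
top 260 313.2076923076923 236.33076923076922 336 255
scene 144 308.2986111111111 203.0 313 217
scene 128 308.0 202.140625 313 216
```

Run:
```python
import cv2,numpy as np
from rig import manip
k=manip.camera("scene");cv2.imwrite("pics/q4s.png",k["image"][:,:,::-1])
a=cv2.imread("pics/scene0.png");b=cv2.imread("pics/q4s.png")
def tm(box,ref=a,im=b):
    x0,y0,x1,y1=box;t=cv2.resize(ref[y0:y1,x0:x1],None,fx=8,fy=8,interpolation=cv2.INTER_CUBIC);s=cv2.resize(im[y0-4:y1+4,x0-4:x1+4],None,fx=8,fy=8,interpolation=cv2.INTER_CUBIC)
    r=cv2.matchTemplate(s,t,cv2.TM_CCOEFF_NORMED);_,v,_,l=cv2.minMaxLoc(r);return np.array(l)/8-4,v
print("armend",tm((305,208,316,220)),"arm mid",tm((301,190,312,205)),"knob end",tm((286,206,300,222)),"block",tm((320,176,345,200)),"can",tm((345,138,372,205)))
for n,im in(("i",a),("f",b)):cv2.imwrite(f"pics/cmp_{n}.png",cv2.resize(im[170:230,275:330],None,fx=7,fy=7,interpolation=cv2.INTER_CUBIC))
cv2.imwrite("pics/cmp.png",np.hstack([cv2.imread("pics/cmp_i.png"),cv2.imread("pics/cmp_f.png")]))
```

```text
armend (array([-0.25, -1.75]), 0.8608511686325073) arm mid (array([-0.25,  0.  ]), 0.816271185874939) knob end (array([-0.25 , -0.875]), 0.6752938628196716) block (array([0., 0.]), 0.9984936118125916) can (array([0.  , 0.25]), 0.9943999648094177)
```

View pics/cmp.png

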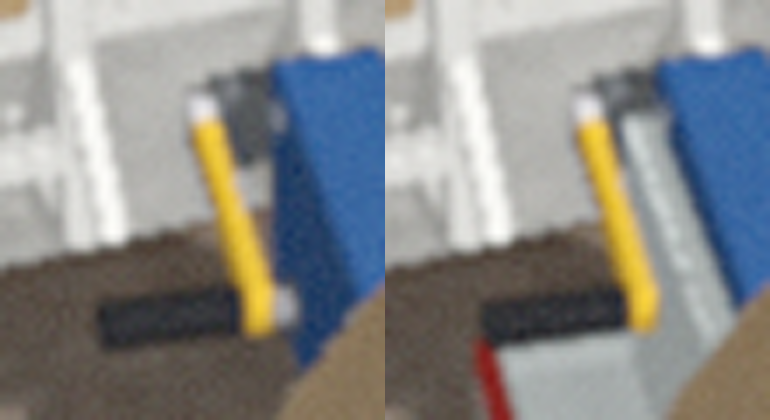

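Run:
```python
import cv2,numpy as np
from rig import manip
from h import *
manip.hold(1.0)
k=manip.camera("scene");b=k["image"].astype(float);a=cv2.imread("pics/scene0.png")[:,:,::-1].astype(float)
f=np.load("poses.npz")["f"]
q=[proj(k,arc(f,t,-.05)[None])[0] for t in(0,.05,.1)];print("knob px theta 0,.05,.1",q)
# top edge of knob, and left edge of arm (both against same background): cross-section profiles
for x in (291,294,297,300,303,306):
  print(x,[ (im[203:220,x].mean(1)).round().astype(int).tolist() for im in(a,b)])
print("arm rows, yellow = R-B")
for y in(196,200,204,208,212): print(y,[ (im[y,298:318,0]-im[y,298:318,2]).astype(int).tolist() for im in(a,b)])
```

```text
knob px theta 0,.05,.1 [array([298.72431786, 214.97889213]), array([298.63270325, 213.14019126]), array([298.51827905, 211.22136297])]
291 [[244, 204, 116, 74, 79, 84, 84, 82, 83, 67, 55, 50, 49, 55, 53, 43, 51], [245, 204, 118, 76, 82, 84, 84, 84, 83, 68, 51, 47, 60, 55, 48, 47, 83]]
294 [[140, 82, 68, 72, 80, 80, 81, 82, 81, 62, 45, 54, 59, 53, 50, 48, 58], [144, 84, 68, 73, 80, 81, 90, 81, 70, 67, 47, 47, 53, 51, 44, 55, 116]]
297 [[111, 75, 66, 74, 79, 75, 73, 73, 66, 57, 52, 55, 56, 50, 45, 50, 67], [112, 72, 64, 71, 76, 75, 76, 76, 67, 49, 49, 56, 57, 47, 42, 87, 156]]
300 [[89, 66, 71, 78, 74, 70, 72, 75, 58, 45, 48, 56, 55, 57, 43, 51, 75], [92, 67, 74, 73, 71, 72, 77, 76, 60, 54, 49, 53, 54, 54, 51, 104, 164]]
303 [[105, 100, 84, 81, 80, 69, 77, 64, 57, 46, 60, 54, 59, 49, 41, 66, 74], [105, 96, 82, 79, 81, 74, 75, 69, 58, 51, 52, 59, 61, 41, 79, 141, 179]]
306 [[116, 110, 100, 91, 82, 78, 74, 65, 58, 54, 50, 57, 56, 42, 50, 65, 80], [113, 116, 100, 90, 82, 78, 76, 63, 58, 46, 52, 62, 52, 49, 98, 159, 181]]
arm rows, yellow = R-B
196 [[4, 3, 3, 4, 3, 6, 46, 136, 176, 149, 78, 14, 1, 3, 4, -1, -36, -70, -69, -62], [3, 4, 5, 4, 2, 6, 47, 132, 175, 155, 80, 16, -8, -8, -6, -6, -5, -6, -4, -17]]
200 [[4, 4, 5, 1, 3, 2, 2, 30, 118, 174, 161, 120, 75, 36, 25, 5, -37, -67, -71, -65], [3, 6, 6, 5, 3, 4, 0, 31, 114, 168, 173, 135, 62, 3, -11, -6, -6, -6, -6, -4]]
204 [[21, 21, 23, 22, 24, 20, 23, 33, 74, 127, 159, 176, 159, 116, 50, 5, -41, -68, -66, -66], [20, 24, 21, 22, 25, 25, 23, 36, 68, 127, 160, 174, 145, 78, 10, -12, -4, -5, -5, -4]]
208 [[20, 22, 18, 21, 21, 23, 23, 20, 22, 63, 121, 156, 173, 171, 138, 62, -21, -53, -61, -64], [21, 19, 19, 21, 15, 24, 18, 16, 28, 62, 122, 163, 171, 161, 106, 29, -10, -8, -5, -5]]
212 [[1, 4, 2, -3, 1, 0, -3, -10, -3, -11, -5, 67, 148, 175, 176, 125, 41, 0, -1, -20], [6, 3, 0, 4, -2, -4, -5, -4, -7, -7, -2, 73, 148, 182, 178, 127, 37, -9, -7, -2]]
```

The knob's top edge and the arm's left edge match the initial closed picture to within about 0.1 px, where 0.05 rad would shift them 1.8 px. The keeper is therefore fully closed; the template-match shift came from the changed background. Handing in.

Run:
```python
from rig import manip
print(manip.get_time(),manip.get_contact_force());manip.sign_off()
```

```text
46.425 [0.11224313 0.45569191 0.08283631]
the job is handed in; nothing more can be done
```

I opened the keeper, pushed the plate fully home on both pins, closed the keeper again and handed the job in at 46.4 s of the 72 s allowed. No verdict was reported.

**What I did**
- **Keeper open:** I gripped the knob and swung it along its arc past upright. After I let go it stayed open by itself.
- **Plate home:** I gripped the +y cheek and slid the plate along the bench until it lined up, then part-way onto the pins. I let go and pushed the red rail with two fingers until it hit a hard stop (about 29 N).
- **Keeper closed:** I guided it down to about 0.06 rad and released it, then moved the arm clear.

**Last checks**
- **Plate:** the camera fit puts it at x ≈ -1 mm, y ≈ 0 mm and -0.005 rad relative to the fixture, upright on the bench.
- **Keeper:** its edges match the initial closed picture within about 0.1 px; 0.05 rad would shift them about 1.8 px.
- **Can and tape:** the can is where it was, measured to within 0.25 px. I judged the tape roll unmoved by eye only.
- **Robot:** about 0.5 N on the tool at hand-in, with the arm well clear.

**What went wrong or disagreed**
- **Keeper arc:** on the first swing it built up about 37 N of radial force at the wrist, so I added compliance and it dropped to a few newtons.
- **Plate tilt:** on my first approach to the rail, a finger knuckle tilted the plate by about 0.07 rad. It settled back where it had been when I backed off, and I changed to a leaned-back grip.
- **Keeper closed check:** a template match first suggested the closed arm was 1–2 px too high. The edge comparison did not bear that out; the plate behind it had changed the background.

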